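# Make up a centrifuge counterbalance tray

### The job

Lift only the top orange tray off the pile under the microscope's bridge and set it flat on the pan of the spring scale; then put brass weights into it until the red pointer rests inside the green band. Leave the other trays and everything else on the bench where they are, do not bump the microscope or drive the scale pan down to its stop, and leave unused weights on the bench.

Things in the scene. Friction and masses are not known exactly. Their poses are not given: they have to be found in the camera images.
- tray_top: Top one of three identical nested orange trays with white rims: open box 120 (x) x 58 (y) x 32 mm high, walls 4 mm. Origin: centre of its underside; inner floor at z 10 mm, rim at 32. Its lowest 6 mm are a foot 106 x 44 mm sitting in the tray below with 3 mm play: lift straight up 10 mm before moving sideways. Above the foot the sides are upright; grip across the 58 mm. 80 to 150 g, unknown.
- tray_mid: The middle tray of the pile, same shape and origin as tray_top, 26 mm lower. Stays in place.
- tray_low: The lowest tray of the pile, standing on the bench, same shape and origin. Stays in place. The pile's long side (x) points roughly out from under the bridge.
- scope: Big white two-person microscope, fixed. Origin on the bench under its bridge, a bar along y over the pile: x -45 to 65, y -120 to 310, z 255 to 315 mm. It stops a tool that points straight down; one leaning back about 35 degrees to the robot passes. Microscope at y 205 to 375, x -140 to 170, up to 420 mm high; a second head on top of the bridge at y -70, up to 410 mm high.
- scale: Blue spring scale, fixed to the bench, housing 160 x 120 x 38 mm. Origin at the centre of its underside, z up. A white upright gauge plate 40 mm wide and up to 123 mm high stands beside the pan at own x +75, y -83 mm, with a green band painted on both its faces (-x and +x).
- pan_top (a point): Centre of the upper face of the scale's steel pan, 180 (x) x 120 (y) mm with a rim 2 to 4 mm high, axes as the scale's; 105 mm above the bench when empty, sinking with the load. The tray belongs on it lengthwise (tray x along pan x), near the middle.
- pan (a joint): How far the scale pan with its red pointer has sunk, in m: 0 empty, 0.060 at the stop (keep under 0.057). Spring 80 N/m: 80 g sinks it 9.8 mm; after a change it swings for about 1 s. The pointer (3 mm thick, its middle counts) is in the green band from 0.0252 to 0.0368; one or two weights are needed, depending on the tray.
- mat: Black rubber mat 130 x 130 x 4 mm fixed to the bench, on which the weights stand. Origin at the centre of its underside.
- weight1: One of three identical brass weights of 80 g, round and upright: body 28 mm across and 18 mm high, narrow neck, knob 16 mm across from 26 to 40 mm above the origin; origin at the centre of its underside. Grip it by the knob with the fingertips.
- weight2: One of three identical brass weights of 80 g, round and upright: body 28 mm across and 18 mm high, narrow neck, knob 16 mm across from 26 to 40 mm above the origin; origin at the centre of its underside. Grip it by the knob with the fingertips.
- weight3: One of three identical brass weights of 80 g, round and upright: body 28 mm across and 18 mm high, narrow neck, knob 16 mm across from 26 to 40 mm above the origin; origin at the centre of its underside. Grip it by the knob with the fingertips.
- bottle: Bystander: white bottle, 60 mm across, 140 mm high. Origin at the centre of its underside. Leave it.
- slide_box: Bystander: flat white holder of glass slides, 85 x 120 x 16 mm. Origin at the centre of its underside. Leave it.
- jar: Bystander: amber jar, 52 mm across, 70 mm high. Origin at the centre of its underside. Leave it.
- coverslips: Bystander: small yellow box 50 x 50 x 30 mm. Origin at the centre of its underside. Leave it.
- marker: Bystander: blue marker pen 140 mm long along its x, 14 mm high. Origin at the centre of its underside. Leave it.
Mind the look-alikes: they are no part of the job. What is shaped like the weight2 but pink or purple is not meant.

How it is judged:
On the way, in this order (a step that is already met when the one before it is completed fails the run):
1. the top tray is lifted clear of the pile (its origin at least 60 mm from that of the tray below it), roughly level (distance between tray_top and tray_mid above 0.06 m and angle between tray_top's own z axis and vertical below 0.5 rad), for 0.1 s.
2. the tray, still without weights in it, stands released on the scale pan (x of tray_top in the frame of pan_top between -0.045 and 0.045 m and y of tray_top in the frame of pan_top between -0.045 and 0.045 m and z of tray_top in the frame of pan_top between -0.004 and 0.006 m and angle between tray_top's own z axis and vertical below 0.1 rad and contact force between tray_top and scale above 0.3 N and contact force between the fingers and tray_top below 0.1 N and horizontal distance between each of weight1, weight2, weight3 and tray_top above 0.05 m), for 0.2 s.
At the end, for the whole second after the job is handed in: Tray flat and at rest on the pan, centre within 45 mm of the pan's in x and y, at least one weight in it, pan sunk 25.2 to 36.8 mm (pointer in the green band); every weight in the tray or on the bench; other trays within 20 mm, bystanders within 30 mm of their starts (x of tray_top in the frame of pan_top between -0.045 and 0.045 m and y of tray_top in the frame of pan_top between -0.045 and 0.045 m and z of tray_top in the frame of pan_top between -0.004 and 0.006 m and angle between tray_top's own z axis and vertical below 0.1 rad and value of joint pan between 0.0252 and 0.0368 m and linear speed of tray_top below 0.01 m/s and ((x of weight1 in the frame of tray_top between -0.056 and 0.056 m and y of weight1 in the frame of tray_top between -0.026 and 0.026 m and z of weight1 in the frame of tray_top between 0.003 and 0.03 m) or height (world z) of weight1 below 0.02 m) and ((x of weight2 in the frame of tray_top between -0.056 and 0.056 m and y of weight2 in the frame of tray_top between -0.026 and 0.026 m and z of weight2 in the frame of tray_top between 0.003 and 0.03 m) or height (world z) of weight2 below 0.02 m) and ((x of weight3 in the frame of tray_top between -0.056 and 0.056 m and y of weight3 in the frame of tray_top between -0.026 and 0.026 m and z of weight3 in the frame of tray_top between 0.003 and 0.03 m) or height (world z) of weight3 below 0.02 m) and ((x of weight1 in the frame of tray_top between -0.056 and 0.056 m and y of weight1 in the frame of tray_top between -0.026 and 0.026 m and z of weight1 in the frame of tray_top between 0.003 and 0.03 m) or (x of weight2 in the frame of tray_top between -0.056 and 0.056 m and y of weight2 in the frame of tray_top between -0.026 and 0.026 m and z of weight2 in the frame of tray_top between 0.003 and 0.03 m) or (x of weight3 in the frame of tray_top between -0.056 and 0.056 m and y of weight3 in the frame of tray_top between -0.026 and 0.026 m and z of weight3 in the frame of tray_top between 0.003 and 0.03 m)) and distance of each of tray_mid, tray_low from where it was at the start of the episode below 0.02 m and distance of each of bottle, slide_box, jar, coverslips, marker from where it was at the start of the episode below 0.03 m); the robot touches nothing.
It fails at once if the microscope is bumped (over 8 N) (contact force between anything else and scope above 8 N).
It fails at once if the scale pan is driven down to its stop (57 mm) (value of joint pan above 0.057 m).
It fails at once if one of the other two trays is moved by more than 20 mm (distance of any of tray_mid, tray_low from where it was at the start of the episode above 0.02 m).
It fails at once if the top tray is tipped over (more than 0.8 rad) (angle between tray_top's own z axis and vertical above 0.8 rad).
It fails at once if a bystander is moved by more than 30 mm (distance of any of bottle, slide_box, jar, coverslips, marker from where it was at the start of the episode above 0.03 m).
It also fails if it takes over 72 s, if anything falls off the work surface, if the arm or the gripper's body presses on something with over 40 N, if the wrist force passes 120 N, or if a joint passes its speed limit or range.

### The arm

A 6-joint arm with a two-finger parallel gripper is mounted at the origin on the work surface. World frame = base frame: x ahead of the robot, y to its left, z up, the work surface at z = 0. Lengths are in m, angles in rad, forces in N, time in s.
With the tool pointing down it reaches from about 0.325 to 0.85 m from the base axis. Payload 4.4 kg.
Tool frame: the origin (TCP) lies at the very end of the fingers, on their centre line; the grasp point (between the pads) lies 19 mm behind it; z points along the fingers, x is the direction in which the jaws open and shut, and the axes are right-handed (so a half turn about z gives the same grasp; the last joint's range is limited). The gripper opens to 94 mm and grips with 3 to 60 N. Pads are 16 mm wide; open, the fingers measure 119 mm over their backs; the gripper's body (75 mm by 177 mm) begins 78 mm behind the grasp point.
Start: joints at [1.101, 0.207, 1.542, -0, 1.393, -0.15], TCP at [0.18, 0.546, 0.172] pointing down, gripper open.
Joint ranges: [-2.73, 2.73], [-0.86, 2.22], [0.23, 2.46], [-1.11, 4.25], [0.08, 2.63], [-2.82, 2.82]. Speed limits (rad/s): [2.79, 2.79, 3.14, 3.14, 3.14, 3.14].

### API

Orientations are given as a rotation vector (axis times angle).
In Python, from plant import arm, vision gives the robot as it stands.
- The arm moves only by the tool carry_out, never from a script. Its argument "rows" is a list that holds one entry, the list of rows, each a list of 7 numbers: the opening in per cent of the stroke, from 0 (shut) to 100 (fully open), then the shift along the tool's x, y, z in m, then the turn, a rotation vector about the tool's x, y, z in rad. A call has 1 to 8 rows; each row is the pose to reach, as a shift and turn from the pose commanded when the call began, along the tool's axes at that moment; what a row does not reach only later rows make up. A row lasts 1/12 s, in which the tool goes at most 41.7 mm and 7.16 degrees, less where a joint would pass 70% of its speed; a pose out of reach is approached as far as the arm can. A call with a gripper value outside its range is refused whole. The fingers move at their own pace and stop on an object; "squeeze" is the grip in N (left out, the last holds). Time passes only in rows, so rows that repeat a pose let the fingers close. It gives the time, the measured TCP pose, the force and the opening at its end, in the units of the state.
- arm.get_state(): the state, without advancing time (a new reading comes with each control period).
- vision.capture(name): name is "scene" or "top" or "wrist"; returns (picture, depth): 480x640x3 uint8, blue, green, red; 480x640 float32, m along the optical axis (not along the pixel's ray), 0 where there is no reading.
- vision.calibration(name): a dict with "camera_matrix" (3x3 intrinsics, pixels), "dist" ([k1, k2, p1, p2, k3] as OpenCV has them; the pictures are not rectified), "origin" and "attitude" of the camera in the world. Camera axes: x right, y up, looking along -z (the intrinsics and any distortion apply to the point x, -y, -z); pixel columns grow to the right and rows downward; lengths in m; the calibration is good to about 2 mm. A picture is of the moment at which its call begins: read the wrist's pose just before it. calibration takes no time and is no camera call; for the wrist camera it gives the pose at the moment of the call.
- arm.finish_job(): hands the job in, once; it reports no verdict.
The state is a dict: "time": time; "joint_positions": joint angles; "qd": joint speeds; "effort": joint torques, N m; "eef_pos": TCP position; "ee_rot": TCP orientation; "force": force on the tool from outside, world axes, zero at the start; "wrist_torque": the same for the moment, N m; "opening": opening from 0.0 (shut) to 1.0 (fully open).
Only numpy, scipy, OpenCV 4.12 (cv2) and the standard library are available. Lean on these libraries where they do the work, as an engineer would, in place of code of your own. Each camera call takes 0.05 s, during which the arm holds its last target. There are 200 camera calls.

## Working session

There is one attempt and no reset: what is moved stays moved. The work goes in short steps, Python scripts to look and compute and a tool call to move; the robot and the scene stay as the last step left them, time stands still between calls to the robot, and variables do not carry over. Pictures are saved under pics/ and viewed, about 8 in all and at most 12, crops included, and the job is handed in when it is done.

Besides the shell and the picture viewer there is one more tool, called after "Emit:" as name([rows], argument=value, ...), one row to a line, values as JSON. carry_out: Moves the arm, as the interface text tells. Its arguments: {"type":"object","properties":{"rows":{"type":"array"},"squeeze":{"type":"number"}},"required":["rows"]}

```bash
ls; mkdir -p pics; cat > h.py <<'E'
import sys; sys.path.insert(0,'.')
import numpy as np, cv2
from scipy.spatial.transform import Rotation as R
from plant import arm, vision
def att(c):
    a=np.array(c['attitude'],float)
    return a if a.shape==(3,3) else (R.from_rotvec(a).as_matrix() if a.size==3 else R.from_quat(a).as_matrix())
def rays(c,uv):
    p=cv2.undistortPoints(np.array(uv,float).reshape(-1,1,2),np.array(c['camera_matrix']),np.array(c['dist'])).reshape(-1,2)
    return np.c_[p[:,0],-p[:,1],-np.ones(len(p))]@att(c).T
def pts(c,uv,d):  # depth to world
    return np.array(c['origin'])+rays(c,uv)*np.array(d).reshape(-1,1)
def plane(c,uv,z):
    r=rays(c,uv);o=np.array(c['origin']); return o+r*((z-o[2])/r[:,2:])
def cloud(c,dep):
    v,u=np.nonzero(dep>0); P=np.full(dep.shape+(3,),np.nan); P[v,u]=pts(c,np.c_[u,v],dep[v,u]); return P
E
python3 - <<'E'
from h import *
print(arm.get_state())
for n in ['scene','top','wrist']:
    c=vision.calibration(n); print(n,c)
    im,d=vision.capture(n); cv2.imwrite(f'pics/{n}0.png',im); np.savez(f'pics/{n}0.npz',im=im,d=d,o=c['origin'],a=att(c))
a=[cv2.imread(f'pics/{n}0.png') for n in ['scene','top']]
E
```

```text
pics
{'time': 0.0, 'joint_positions': array([ 1.10150063e+00,  2.07421643e-01,  1.54295948e+00, -2.26972224e-05,
        1.39350466e+00, -1.50507449e-01]), 'qd': array([-0.00067489, -0.00079097, -0.00064016, -0.00073019, -0.00200007,
       -0.00012448]), 'effort': array([ 6.18535014e-04, -3.70892715e+01, -2.81411844e+01,  6.99111354e-02,
        3.62522935e-02, -1.67376579e-04]), 'eef_pos': array([0.17982801, 0.54521481, 0.17108737]), 'ee_rot': array([ 2.54499713,  1.84007186, -0.00318531]), 'force': array([-0.16927638, -0.04261   ,  0.09090295]), 'wrist_torque': array([-0.01516405,  0.03132115,  0.01079542]), 'opening': 1.0016196556861405}
scene {'camera_matrix': array([[492.86221106,   0.        , 317.90444559],
       [  0.        , 492.86221106, 239.58351243],
       [  0.        ,   0.        ,   1.        ]]), 'dist': array([0.02804471, 0.        , 0.        , 0.        , 0.        ]), 'origin': array([ 1.13019073, -0.30983204,  0.78679641]), 'attitude': array([0.66928569, 0.41416527, 1.04193018])}
top {'camera_matrix': array([[472.75699858,   0.        , 321.43596687],
       [  0.        , 472.75699858, 248.78237636],
       [  0.        ,   0.        ,   1.        ]]), 'dist': array([-0.03816691,  0.        ,  0.        ,  0.        ,  0.        ]), 'origin': array([ 0.40528276, -0.02613839,  1.01912784]), 'attitude': array([ 0.13535766, -0.11973297, -1.59465169])}
wrist {'camera_matrix': array([[359.02933788,   0.        , 321.58903673],
       [  0.        , 359.02933788, 247.63511708],
       [  0.        ,   0.        ,   1.        ]]), 'dist': array([-0.03073321,  0.        ,  0.        ,  0.        ,  0.        ]), 'origin': array([0.10094583, 0.5722925 , 0.384513  ]), 'attitude': array([-0.25144731, -0.17939804,  1.24305497])}
```

View pics/scene0.png

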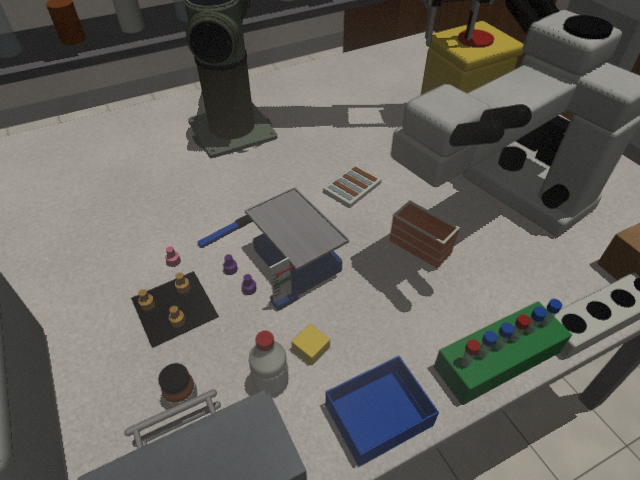

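View pics/top0.png

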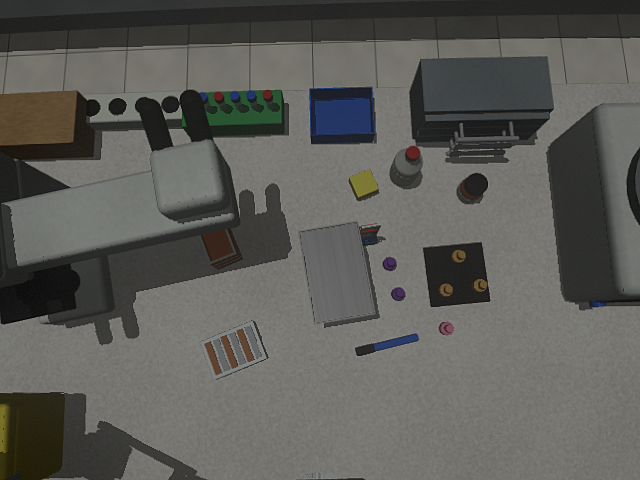

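Scene picture: tray pile at (425,232) below the bridge, pan at (297,228), gauge at (283,283). There are three brass weights on the mat at (145,298), (181,281) and (176,315). The look-alikes, pink (172,256) and purple (230,263)/(248,283), are off the mat and the wrong colour.

```bash
cat > m1.py <<'E'
from h import *
def load(n):
    z=np.load(f'pics/{n}0.npz'); c=vision.calibration(n); return z['im'],z['d'],c
S={n:load(n) for n in ['scene','top']}
for n,(im,d,c) in S.items():
    P=cloud(c,d); hsv=cv2.cvtColor(im,cv2.COLOR_BGR2HSV)
    print(n)
    # heights of stuff: components of brass
    m=cv2.inRange(hsv,(10,90,70),(24,255,255))
    k,lab,st,ce=cv2.connectedComponentsWithStats(m)
    for i in range(1,k):
        if 25<st[i,4]<3000:
            q=P[lab==i]; q=q[~np.isnan(q[:,0])]
            if len(q): 
                t=q[q[:,2]>q[:,2].max()-.006]
                print(' brass',ce[i].round(),st[i,4],'zmax',q[:,2].max().round(4),'top mean',t.mean(0).round(4))
    # pan: z 0.095..0.115
    m=((P[...,2]>.095)&(P[...,2]<.115)).astype(np.uint8); m=cv2.morphologyEx(m,cv2.MORPH_OPEN,np.ones((5,5)))
    k,lab,st,ce=cv2.connectedComponentsWithStats(m)
    for i in range(1,k):
        if st[i,4]>1000:
            q=P[lab==i]; r=cv2.minAreaRect(q[:,:2].astype(np.float32)*1000); print(' pan?',ce[i].round(),st[i,4],r,np.median(q[:,2]))
    # mat
    m=cv2.inRange(im,(0,0,0),(45,45,45)); 
    k,lab,st,ce=cv2.connectedComponentsWithStats(m)
    for i in range(1,k):
        if 1500<st[i,4]<8000:
            q=P[lab==i]; q=q[(q[:,2]<.015)]
            if len(q)>1000: print(' mat?',ce[i].round(),cv2.minAreaRect(q[:,:2].astype(np.float32)*1000))
# tray in scene
im,d,c=S['scene']; P=cloud(c,d)
box=P[190:275,380:470].reshape(-1,3); 
for lo,hi in [(.07,.08),(.08,.09),(.075,.1)]:
    q=box[(box[:,2]>lo)&(box[:,2]<hi)]; print('tray z',lo,hi,len(q),cv2.minAreaRect(q[:,:2].astype(np.float32)*1000),q[:,2].max() if len(q) else 0)
cv2.imwrite('pics/crop1.png',np.hstack([cv2.resize(im[190:275,380:470],(400,378),interpolation=2)*1,cv2.resize(im[245:335,125:220],(399,378),interpolation=2)]))
print(vision.calibration('wrist')['origin'])
E
python3 m1.py
```

```text
scene
 brass [58.  3.] 168 zmax 0.1396 top mean [-0.7125 -0.3012  0.1356]
 brass [478.  54.] 2651 zmax 0.3439 top mean [0.4877 0.4585 0.3419]
 brass [364. 173.] 91 zmax 0.0197 top mean [0.3442 0.2142 0.0161]
 brass [355. 181.] 99 zmax 0.02 top mean [0.3596 0.1819 0.0159]
 brass [345. 188.] 103 zmax 0.0191 top mean [0.371  0.1478 0.0158]
 brass [424. 222.] 34 zmax 0.0649 top mean [0.5844 0.2143 0.062 ]
 brass [631. 236.] 359 zmax 0.0943 top mean [0.8199 0.5205 0.0902]
 brass [437. 234.] 28 zmax 0.0645 top mean [0.6251 0.2152 0.0623]
 brass [448. 249.] 55 zmax 0.0714 top mean [0.6647 0.2005 0.069 ]
 brass [181. 282.] 142 zmax 0.046 top mean [ 0.475  -0.2783  0.0435]
 brass [145. 298.] 156 zmax 0.0473 top mean [ 0.4826 -0.3506  0.0443]
 brass [175. 314.] 167 zmax 0.0467 top mean [ 0.5458 -0.3097  0.044 ]
 brass [310. 344.] 864 zmax 0.034 top mean [ 0.7107 -0.1141  0.0301]
 brass [182. 392.] 120 zmax 0.0499 top mean [ 0.7079 -0.3387  0.046 ]
 pan? [296. 229.] 4539 ((510.08245849609375, -59.687477111816406), (190.90069580078125, 154.7347869873047), 6.427951812744141) 0.10522360989307133
 
[... 675 characters left out ...]
509.6142272949219, -45.98485565185547), (186.76071166992188, 121.0478286743164), 8.01469612121582) 0.10469931766101614
 mat? [455. 274.] ((507.8423767089844, -307.72491455078125), (128.579345703125, 129.99087524414062), 3.916215181350708)
tray z 0.07 0.08 440 ((599.9061279296875, 200.0730438232422), (122.78446960449219, 61.20887756347656), 20.92176628112793) 0.07999420705737614
tray z 0.08 0.09 474 ((599.374755859375, 201.57437133789062), (122.88642120361328, 64.04212951660156), 21.07322120666504) 0.08761033131465479
tray z 0.075 0.1 685 ((599.3463745117188, 201.56344604492188), (122.94719696044922, 64.04212951660156), 21.07322120666504) 0.08761033131465479
[0.10097061 0.57234214 0.38465202]
```

View pics/crop1.png

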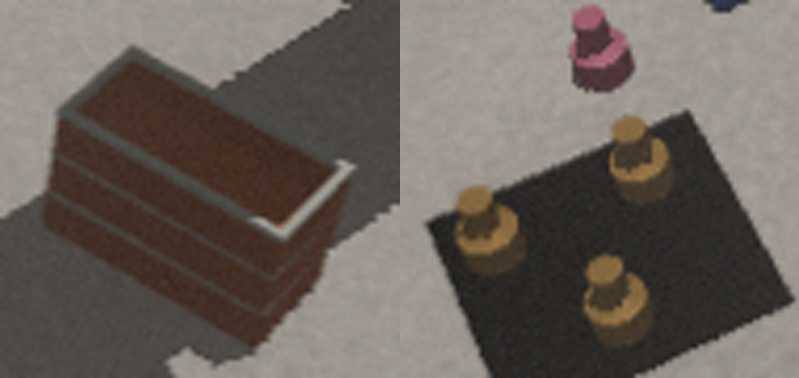

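The crop confirms three brass weights on the mat, and the pink piece beside it is not one of them. The top tray's rim is clear, with corners at about scene (410,201), (394,215), (443,243) and (459,227). Next I refine the tray and gauge, and locate the bridge.

```bash
cat >> h.py <<'E'
def pose(yaw,lean,pos):  # deg; tool x horizontal at yaw+90, tool z down and forward along yaw by lean
    y,l=np.radians([yaw,lean]); f=np.array([np.cos(y),np.sin(y),0]); z=np.sin(l)*f-np.cos(l)*np.array([0,0,1]); x=np.array([-np.sin(y),np.cos(y),0])
    return np.c_[x,np.cross(z,x),z],np.array(pos,float)
def row(Rt,pt,s=None,show=True):
    s=s or arm.get_state(); Rc=R.from_rotvec(s['ee_rot']).as_matrix()
    r=np.r_[Rc.T@(pt-s['eef_pos']),R.from_matrix(Rc.T@Rt).as_rotvec()]
    if show: print('row',r.round(4).tolist())
    return r
E
python3 - <<'E'
from h import *
c=vision.calibration('scene')
q=plane(c,[(410,200.8),(394,214.8),(443,243.4),(458.8,227)],.084);print(q.round(4),q.mean(0))
for i,j in [(0,3),(1,2)]: print('yaw',np.degrees(np.arctan2(*(q[j]-q[i])[[1,0]])))
ct=vision.calibration('top');z=np.load('pics/top0.npz');P=cloud(ct,z['d'])[120:330,:330].reshape(-1,3)
w=P[(P[:,2]>.29)&(P[:,2]<.325)]; print('bridge top',len(w),cv2.minAreaRect(w[:,:2].astype(np.float32)*1000),w.min(0),w.max(0),np.median(w[:,2]))
print(cv2.boxPoints(cv2.minAreaRect(w[:,:2].astype(np.float32)*1000)).round())
P=cloud(ct,z['d']); g=P[220:250,345:395].reshape(-1,3); g=g[(g[:,2]>.112)&(g[:,2]<.13)]; print('gauge',len(g),g.mean(0) if len(g) else 0)
Rt,_=pose(21,35,(0,0,0))
print('pre'); row(*pose(21,35,(.36,.13,.24)))
print(arm.get_state()['joint_positions'])
E
```

```text
[[0.5362 0.2081 0.084 ]
 [0.5562 0.1552 0.084 ]
 [0.6661 0.1955 0.084 ]
 [0.6446 0.2502 0.084 ]] [0.60075489 0.20224066 0.084     ]
yaw 21.226960808476072
yaw 20.10787392438983
bridge top 13118 ((608.6083374023438, 306.178955078125), (219.08055114746094, 381.5190124511719), 4.9343342781066895) [0.48329695 0.11217504 0.29000107] [0.70143237 0.50558111 0.32493888] 0.31407068227052504
[[483. 487.]
 [516. 107.]
 [734. 126.]
 [701. 506.]]
gauge 61 [ 0.59498753 -0.11625471  0.12073658]
pre
row [-0.3382, 0.3012, -0.0681, -0.5873, 0.2108, -0.6631]
[ 1.10147112e+00  2.07248842e-01  1.54261944e+00 -3.32762881e-05
  1.39347468e+00 -1.50507036e-01]
```

```bash
python3 - <<'E'
from h import *
ct=vision.calibration('top')
print(plane(ct,[(30,265),(237,220),(237,205)],.315).round(3))
print('via'); row(*pose(20.8,35,(.42,.14,.22)))
E
```

```text
[[0.508 0.427 0.315]
 [0.569 0.107 0.315]
 [0.592 0.107 0.315]]
via
row [-0.3098, 0.355, -0.0482, -0.5875, 0.2097, -0.6597]
```

Emit:
carry_out([
  [[100,-0.31,0.355,-0.048,-0.587,0.21,-0.66],[100,-0.31,0.355,-0.048,-0.587,0.21,-0.66],[100,-0.31,0.355,-0.048,-0.587,0.21,-0.66],[100,-0.31,0.355,-0.048,-0.587,0.21,-0.66],[100,-0.31,0.355,-0.048,-0.587,0.21,-0.66],[100,-0.31,0.355,-0.048,-0.587,0.21,-0.66],[100,-0.31,0.355,-0.048,-0.587,0.21,-0.66],[100,-0.31,0.355,-0.048,-0.587,0.21,-0.66]],
], squeeze=30)

```text
time: 0.82
eef_pos: [0.3351, 0.2796, 0.2014]
ee_rot: [1.559, 2.233, 0.691]
force: [0.5, -0.7, 0.9]
opening: 0.999
```

```bash
cat > g.py <<'E'
from h import *
# usage: g.py yaw lean x y z
a=[float(v) for v in sys.argv[1:6]]
s=arm.get_state(); print('t',round(s['time'],2),'pos',s['eef_pos'].round(4),'q',s['joint_positions'].round(2),'f',s['force'].round(2),'op',round(s['opening'],3))
row(*pose(a[0],a[1],a[2:5]),s)
E
python3 - <<'E'
from h import *
Rt,_=pose(20.8,37,(0,0,0)); f=np.array([np.cos(np.radians(20.8)),np.sin(np.radians(20.8)),0])
g=np.array([.600,.2018,.065])-.008*f; print('grip',g,'pre',g-.13*Rt[:,2])
E
python3 g.py 20.8 37 .513 .169 .169
```

```text
grip [0.59252139 0.19895914 0.065     ] pre [0.51938442 0.17117701 0.16882262]
t 0.82 pos [0.3351 0.2796 0.2014] q [ 0.62 -0.59  2.27 -0.18  0.89 -1.23] f [ 0.51 -0.67  0.89] op 0.999
row [-0.1656, 0.0889, 0.098, -0.0506, -0.0, -0.0112]
```

Emit:
carry_out([
  [[100,-0.166,0.089,0.098,-0.05,0,-0.011],[100,-0.166,0.089,0.098,-0.05,0,-0.011],[100,-0.166,0.089,0.098,-0.05,0,-0.011],[100,-0.166,0.089,0.098,-0.05,0,-0.011],[100,-0.166,0.089,0.098,-0.05,0,-0.011],[100,-0.166,0.089,0.098,-0.05,0,-0.011],[100,-0.166,0.089,0.098,-0.05,0,-0.011],[100,-0.166,0.089,0.098,-0.05,0,-0.011]],
])

```text
time: 1.48
eef_pos: [0.514, 0.169, 0.1695]
ee_rot: [1.533, 2.203, 0.736]
force: [0.4, -0.1, 1.4]
opening: 1.003
```

```bash
python3 - <<'E'
from h import *
c=vision.calibration('wrist'); im,d=vision.capture('wrist'); cv2.imwrite('pics/w1.png',im)
P=cloud(c,d); q=P.reshape(-1,3); q=q[(np.hypot(q[:,0]-.6,q[:,1]-.2)<.1)]
for lo,hi in [(.06,.079),(.079,.095)]:
    k=q[(q[:,2]>lo)&(q[:,2]<hi)]; print(lo,len(k),cv2.minAreaRect(k[:,:2].astype(np.float32)*1000) if len(k) else 0, np.median(k[:,2]) if len(k) else 0)
E
python3 g.py 20.8 37 .5925 .199 .065
```

```text
0.06 4235 ((597.9783325195312, 202.230712890625), (119.65045928955078, 57.979827880859375), 21.621379852294922) 0.06296566803567577
0.079 1609 ((599.8866577148438, 202.03729248046875), (123.96040344238281, 58.96124267578125), 20.762086868286133) 0.08458715220233592
t 1.53 pos [0.5134 0.1699 0.1697] q [ 0.01 -0.31  2.2   0.34  0.67 -2.12] f [-0.86 -0.04 -0.01] op 1.002
row [-0.0009, 0.0047, 0.1344, -0.003, 0.0, -0.006]
```

View pics/w1.png

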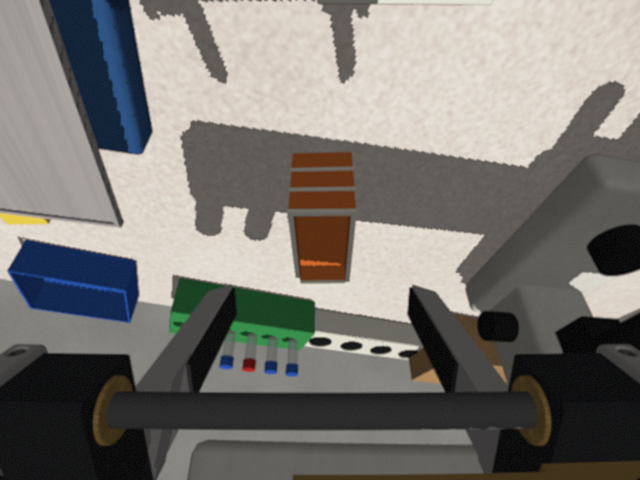

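The wrist view puts the pile at (322,220), centred between the fingers. The tray pose agrees with the scene camera: (0.600, 0.202), yaw 20.8°. Moving in along the tool axis.

Emit:
carry_out([
  [[100,-0.001,0.002,0.03,-0.003,0,-0.006],[100,-0.001,0.004,0.06,-0.003,0,-0.006],[100,-0.001,0.005,0.085,-0.003,0,-0.006],[100,-0.001,0.005,0.105,-0.003,0,-0.006],[100,-0.001,0.005,0.12,-0.003,0,-0.006],[100,-0.001,0.005,0.13,-0.003,0,-0.006],[100,-0.001,0.005,0.134,-0.003,0,-0.006],[100,-0.001,0.005,0.134,-0.003,0,-0.006]],
])

```text
time: 2.2
eef_pos: [0.5924, 0.2004, 0.0659]
ee_rot: [1.518, 2.208, 0.739]
force: [-0.0, 0.2, 0.1]
opening: 1.003
```

```bash
python3 g.py 20.8 37 .5925 .199 .065
```

```text
t 2.2 pos [0.5924 0.2004 0.0659] q [ 0.09  0.09  2.11  0.5   0.35 -2.27] f [-0.02  0.17  0.07] op 1.003
row [-0.0014, -0.0009, 0.0005, 0.0006, -0.0015, 0.0024]
```

Emit:
carry_out([
  [[40,-0.001,-0.001,0,0,0,0],[40,-0.001,-0.001,0,0,0,0],[40,-0.001,-0.001,0,0,0,0],[40,-0.001,-0.001,0,0,0,0],[40,-0.001,-0.001,0,0,0,0],[40,-0.001,-0.001,0,0,0,0],[40,-0.001,-0.001,0,0,0,0],[40,-0.001,-0.001,0,0,0,0]],
], squeeze=25)

```text
time: 2.87
eef_pos: [0.5935, 0.1974, 0.0659]
ee_rot: [1.52, 2.204, 0.739]
force: [-0.0, -0.1, -0.4]
opening: 0.47
```

```bash
python3 g.py 20.8 37 .5925 .199 .085
```

```text
t 2.87 pos [0.5935 0.1974 0.0659] q [ 0.08  0.09  2.11  0.51  0.35 -2.28] f [-0.   -0.13 -0.36] op 0.47
row [0.0019, 0.0112, -0.0154, 0.0019, 0.0009, 0.0003]
```

```bash
python3 - <<'E'
from h import *
s=arm.get_state();print(s['opening'],s['time'])
im,d=vision.capture('wrist'); cv2.imwrite('pics/w2.png',np.hstack([im[100:480,120:520]]))
im2,d2=vision.capture('scene'); cv2.imwrite('pics/s2.png',im2)
print(arm.get_state()['opening'])
a=cv2.resize(im[130:430,170:470],(400,400)); b=cv2.resize(im2[150:290,350:490],(400,400),interpolation=2); cv2.imwrite('pics/v2.png',np.hstack([a,b]))
E
```

```text
0.4703827225811649 2.8667
0.40874147171372416
```

View pics/v2.png

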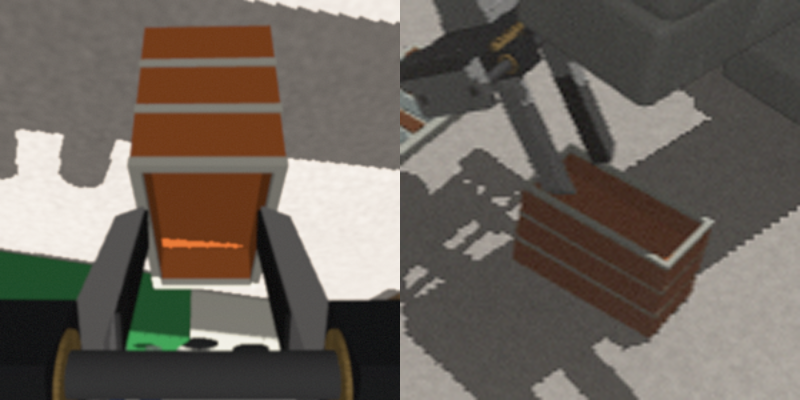

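The fingers have shut above the rim. In scene the near fingertip is at about (410,216), over the tray opening instead of beside the walls. I'll check the real fingertip position from depth.

```bash
python3 - <<'E'
from h import *
im=cv2.imread('pics/s2.png'); c=vision.calibration('scene'); im2,d=vision.capture('scene'); P=cloud(c,d)
for v in range(196,226,3): print(v,[(u,P[v,u].round(3).tolist()) for u in range(398,428,6)])
s=arm.get_state(); print(s['eef_pos'],s['opening'],s['joint_positions'].round(3))
cw=vision.calibration('wrist'); Rc=R.from_rotvec(s['ee_rot']).as_matrix(); print('cam in tool',Rc.T@(np.array(cw['origin'])-s['eef_pos']))
s0=np.array([.17982801,.54521481,.17108737]); R0=R.from_rotvec([2.54499713,1.84007186,-.00318531]).as_matrix(); print('at start',R0.T@(np.array([.10094583,.5722925,.384513])-s0))
im,dw=vision.capture('wrist');Pw=cloud(cw,dw); q=Pw[150:350].reshape(-1,3); k=q[(abs(q[:,0]-.6)<.1)&(abs(q[:,1]-.2)<.1)&(q[:,2]>.079)&(q[:,2]<.09)]; print(cv2.minAreaRect(k[:,:2].astype(np.float32)*1000))
E
```

```text
196 [(398, [0.561, 0.154, 0.14]), (404, [0.442, 0.269, -0.003]), (410, [0.454, 0.277, 0.003]), (416, [0.555, 0.205, 0.114]), (422, [0.563, 0.214, 0.116])]
199 [(398, [0.563, 0.153, 0.134]), (404, [0.452, 0.262, -0.001]), (410, [0.459, 0.274, -0.001]), (416, [0.557, 0.205, 0.107]), (422, [0.564, 0.214, 0.109])]
202 [(398, [0.564, 0.154, 0.126]), (404, [0.569, 0.165, 0.125]), (410, [0.539, 0.206, 0.084]), (416, [0.558, 0.205, 0.099]), (422, [0.569, 0.211, 0.106])]
205 [(398, [0.568, 0.152, 0.122]), (404, [0.571, 0.164, 0.12]), (410, [0.542, 0.205, 0.078]), (416, [0.553, 0.211, 0.085]), (422, [0.572, 0.21, 0.101])]
208 [(398, [0.568, 0.153, 0.114]), (404, [0.574, 0.163, 0.115]), (410, [0.542, 0.206, 0.069]), (416, [0.553, 0.213, 0.076]), (422, [0.567, 0.216, 0.085])]
211 [(398, [0.569, 0.154, 0.106]), (404, [0.581, 0.159, 0.114]), (410, [0.543, 0.207, 0.061]), (416, [0.556, 0.212, 0.07]), (422, [0.566, 0.219, 0.075])]
214 [(398, [0.55, 0.17, 0.075]), (404, [0.583, 0.158, 0.107]), (410, [0.586, 0.171, 0.105]), (416, [0.559, 0.211, 0.064]), (422, [0.567, 0.22, 0.066])]
217 [(398, [0.564, 0.16, 0.082]), (404, [0.578, 0.164, 0.093]), (410, [0.587, 0.171, 0.098]), (416, [0.565, 0.207, 0.063]), (422, [0.57, 0.219, 0.061])]
220 [(398, [0.566, 0.159, 0.076]), (404, [0.578, 0.165, 0.083]), (410, [0.565, 0.192, 0.061]), (416, [0.572, 0.202, 0.062]), (422, [0.579, 0.212, 0.063])]
223 [(398, [0.568, 0.159, 0.069]), (404, [0.581, 0.164, 0.078]), (410, [0.592, 0.17, 0.085]), (416, [0.578, 0.198, 0.06]), (422, [0.584, 0.209, 0.06])]
[0.59339262 0.19741488 0.06578076] 0.4041898613875043 [ 0.081  0.093  2.109  0.506  0.352 -2.278]
cam in tool [ 1.60325396e-04 -8.28263597e-02 -2.12793090e-01]
at start [ 0.00050623 -0.08346302 -0.21340049]
((600.0999145507812, 201.83433532714844), (123.53003692626953, 59.21451950073242), 20.546445846557617)
```

```bash
python3 - <<'E'
from h import *
s=arm.get_state(); cw=vision.calibration('wrist'); Rc=R.from_rotvec(s['ee_rot']).as_matrix()
im,d=vision.capture('wrist'); P=cloud(cw,d); T=(P-s['eef_pos'])@Rc
# finger points: grey, lateral < 45mm, along z -0.12..0.02, above rim
for sg in (1,-1):
    m=(T[...,0]*sg>.010)&(T[...,0]*sg<.05)&(T[...,2]>-.1)&(T[...,2]<.03)&(abs(T[...,1])<.03)&(P[...,2]>.089)
    q=T[m]; print(sg,len(q),'x',np.percentile(q[:,0],[0,5,50,95,100]).round(4),'zmax',np.percentile(q[:,2],[50,95,100]).round(4), 'y',np.percentile(q[:,1],[0,50,100]).round(4))
    v,u=np.nonzero(m); print(u[v==v.min()],v.min())
for u in (256,262,268,274,279,366,372,378): print(u,[(v,T[v,u].round(3).tolist(),P[v,u,2].round(3)) for v in (283,287,291,295,300)])
E
```

```text
1 2612 x [0.0189 0.019  0.0228 0.0303 0.0317] zmax [-0.0774 -0.0422 -0.0331] y [-0.0097 -0.0084  0.0092]
[361 362 365] 286
-1 2594 x [-0.0314 -0.0299 -0.0225 -0.0187 -0.0185] zmax [-0.0771 -0.042  -0.0332] y [-0.0095 -0.0084  0.0095]
[278 280] 286
256 [(283, [-0.066, 0.055, 0.124], np.float64(0.0)), (287, [-0.067, 0.061, 0.128], np.float64(0.0)), (291, [-0.068, 0.067, 0.133], np.float64(0.001)), (295, [-0.07, 0.074, 0.138], np.float64(0.0)), (300, [-0.071, 0.083, 0.145], np.float64(0.0))]
262 [(283, [-0.06, 0.055, 0.124], np.float64(-0.0)), (287, [-0.061, 0.06, 0.127], np.float64(0.001)), (291, [-0.062, 0.067, 0.133], np.float64(0.001)), (295, [-0.03, -0.009, -0.047], np.float64(0.098)), (300, [-0.029, -0.009, -0.053], np.float64(0.103))]
268 [(283, [-0.054, 0.054, 0.123], np.float64(0.001)), (287, [-0.055, 0.061, 0.128], np.float64(0.0)), (291, [-0.027, -0.009, -0.043], np.float64(0.094)), (295, [-0.026, -0.009, -0.048], np.float64(0.099)), (300, [-0.026, -0.009, -0.053], np.float64(0.103))]
274 [(283, [-0.026, -0.008, -0.03], np.float64(0.085)), (287, [-0.025, -0.009, -0.037], np.f
[... 507 characters left out ...]
9, -0.037], np.float64(0.09)), (291, [0.023, -0.009, -0.042], np.float64(0.094)), (295, [0.023, -0.008, -0.047], np.float64(0.098)), (300, [0.022, -0.009, -0.053], np.float64(0.103))]
372 [(283, [0.028, -0.008, -0.031], np.float64(0.085)), (287, [0.028, -0.005, -0.028], np.float64(0.085)), (291, [0.026, -0.009, -0.042], np.float64(0.094)), (295, [0.025, -0.009, -0.048], np.float64(0.099)), (300, [0.025, -0.008, -0.052], np.float64(0.102))]
378 [(283, [0.031, -0.009, -0.032], np.float64(0.086)), (287, [0.058, 0.06, 0.127], np.float64(0.001)), (291, [0.029, -0.008, -0.042], np.float64(0.094)), (295, [0.029, -0.008, -0.046], np.float64(0.098)), (300, [0.028, -0.009, -0.053], np.float64(0.103))]
```

```bash
python3 - <<'E'
from h import *
z=np.load('pics/wrist0.npz'); cw=vision.calibration('wrist'); c=dict(cw); c['origin']=z['o']; c['attitude']=R.from_matrix(z['a']).as_rotvec()
s0=np.array([.17982801,.54521481,.17108737]); R0=R.from_rotvec([2.54499713,1.84007186,-.00318531]).as_matrix()
T=(cloud(c,z['d'])-s0)@R0
for sg in (1,-1):
    m=(T[...,0]*sg>.03)&(T[...,0]*sg<.07)&(T[...,2]>-.12)&(T[...,2]<.06)&(abs(T[...,1])<.03)
    q=T[m]; print(sg,len(q),'x',np.percentile(q[:,0],[0,5,50,95,100]).round(4),'z',np.percentile(q[:,2],[0,50,95,99,100]).round(4))
E
```

```text
1 10806 x [0.03   0.033  0.0486 0.0646 0.07  ] z [-0.12   -0.0369 -0.0298 -0.0289 -0.0279]
-1 5312 x [-0.0595 -0.0574 -0.0483 -0.0462 -0.0301] z [-0.12   -0.0903 -0.0441 -0.0367 -0.0205]
```

Both cameras, and the shut itself, show that the fingertips lie about 35 mm behind the reported TCP. I'll build that offset in, reopen, and go the rest of the way.

```bash
sed -i 's/    return np.c_\[x,np.cross(z,x),z\],np.array(pos,float)/    return np.c_[x,np.cross(z,x),z],np.array(pos,float)+.035*z   # pos = true fingertip/' h.py
sed -i "s/^row(/print('tip',(s['eef_pos']-.035*R.from_rotvec(s['ee_rot']).as_matrix()[:,2]).round(4));row(/" g.py
python3 g.py 20.8 37 .5925 .199 .066
```

```text
t 3.12 pos [0.5934 0.1974 0.0658] q [ 0.08  0.09  2.11  0.51  0.35 -2.28] f [ 0.08  0.03 -0.55] op 0.401
tip [0.5736 0.19   0.0937]
row [0.0018, -0.0001, 0.0346, 0.0017, 0.0007, 0.0004]
```

Emit:
carry_out([
  [[100,0,0,0,0,0,0],[100,0,0,0,0,0,0],[100,0,0,0,0,0,0],[100,0,0,0,0,0,0],[100,0,0,0,0,0,0],[100,0,0,0,0,0,0],[100,0,0,0,0,0,0]],
])

```text
time: 3.7
eef_pos: [0.5934, 0.1975, 0.0659]
ee_rot: [1.52, 2.204, 0.739]
force: [-0.3, -0.4, 0.2]
opening: 0.858
```

Emit:
carry_out([
  [[100,0,0,0,0,0,0],[100,0.002,0,0.004,0,0,0],[100,0.002,0,0.01,0,0,0],[100,0.002,0,0.018,0,0,0],[100,0.002,0,0.026,0,0,0],[100,0.002,0,0.032,0,0,0],[100,0.002,0,0.035,0,0,0],[100,0.002,0,0.035,0,0,0]],
])

```text
time: 4.37
eef_pos: [0.6122, 0.2069, 0.0366]
ee_rot: [1.521, 2.205, 0.738]
force: [-0.2, -0.0, 0.7]
opening: 0.999
```

```bash
python3 g.py 20.8 37 .5925 .199 .066
```

```text
t 4.37 pos [0.6122 0.2069 0.0366] q [ 0.1   0.2   2.07  0.58  0.29 -2.34] f [-0.16 -0.05  0.72] op 0.999
tip [0.5926 0.1994 0.0646]
row [-0.0004, 0.0007, -0.0013, 0.0001, 0.0003, 0.0001]
```

Emit:
carry_out([
  [[50,0,0.001,-0.002,0,0,0],[50,0,0.001,-0.002,0,0,0],[50,0,0.001,-0.002,0,0,0],[50,0,0.001,-0.002,0,0,0],[50,0,0.001,-0.002,0,0,0],[50,0,0.001,-0.002,0,0,0],[50,0,0.001,-0.002,0,0,0],[50,0,0.001,-0.002,0,0,0]],
], squeeze=25)

```text
time: 5.03
eef_pos: [0.6122, 0.2066, 0.0404]
ee_rot: [1.52, 2.204, 0.739]
force: [-2.4, -0.6, 1.6]
opening: 0.612
```

```bash
python3 g.py 20.8 37 .5925 .199 .066;  python3 g.py 20.8 37 .5925 .199 .085
```

```text
t 5.03 pos [0.6122 0.2066 0.0404] q [ 0.1   0.19  2.07  0.57  0.29 -2.33] f [-2.4  -0.6   1.63] op 0.612
tip [0.5924 0.1992 0.0683]
row [-0.0002, -0.0015, 0.0019, 0.0022, 0.0009, 0.0003]
t 5.03 pos [0.6122 0.2066 0.0404] q [ 0.1   0.19  2.07  0.57  0.29 -2.33] f [-2.4  -0.6   1.63] op 0.612
tip [0.5924 0.1992 0.0683]
row [-0.0002, 0.01, -0.0133, 0.0022, 0.0009, 0.0003]
```

Emit:
carry_out([
  [[50,0,0.003,-0.004,0,0,0],[50,0,0.006,-0.008,0,0,0],[50,0,0.01,-0.013,0,0,0],[50,0,0.013,-0.0175,0,0,0],[50,0,0.013,-0.0175,0,0,0],[50,0,0.013,-0.0175,0,0,0],[50,0,0.005,-0.0235,0,0,0],[50,0,-0.007,-0.0325,0,0,0]],
])

```text
time: 5.7
eef_pos: [0.5887, 0.1977, 0.062]
ee_rot: [1.519, 2.204, 0.739]
force: [-0.8, 0.3, -0.4]
opening: 0.613
```

```bash
python3 - <<'E'
from h import *
s=arm.get_state(); print(s['opening'],s['force'])
ct=vision.calibration('scene'); im,d=vision.capture('scene'); P=cloud(ct,d)
cv2.imwrite('pics/v3.png',cv2.resize(im[140:300,330:490],(560,560),interpolation=2))
E
python3 g.py 20.8 37 .47 .15 .12
```

```text
0.6133925262368182 [-0.81646314  0.27741631 -0.41130045]
t 5.75 pos [0.5842 0.1974 0.0595] q [ 0.08  0.09  2.13  0.52  0.34 -2.29] f [-2.65  1.6  -1.39] op 0.617
tip [0.5646 0.1899 0.0875]
row [-0.0036, -0.0626, -0.0875, -0.0029, -0.0012, 0.0006]
```

View pics/v3.png

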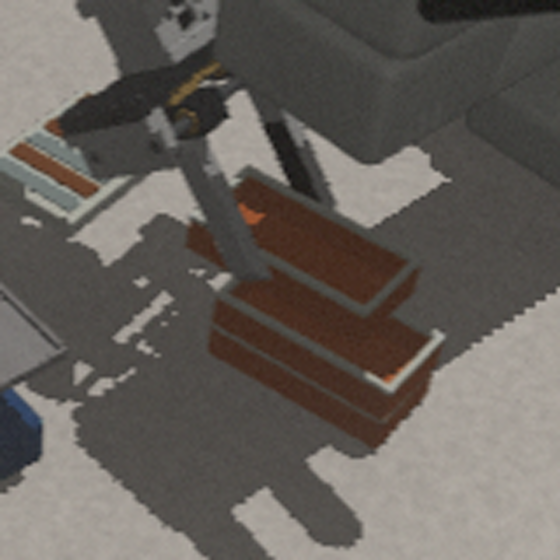

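The picture shows the top tray lifted level in the gripper. The two lower trays, at crop (325,350), have not moved. Next I pull it out and bring it over the pan.

Emit:
carry_out([
  [[50,0,-0.016,-0.012,0,0,0],[50,0,-0.036,-0.027,0,0,0],[50,0,-0.048,-0.048,0,0,0],[50,-0.003,-0.055,-0.08,0,0,0],[50,-0.003,-0.055,-0.11,0,0,0],[50,-0.003,-0.055,-0.12,0,0,0],[50,-0.003,-0.055,-0.12,0,0,0]],
])

```text
time: 6.33
eef_pos: [0.4813, 0.1532, 0.1268]
ee_rot: [1.517, 2.2, 0.741]
force: [0.6, -0.4, -0.8]
opening: 0.616
```

```bash
python3 g.py 8 37 .5017 -.0471 .165
```

```text
t 6.33 pos [0.4813 0.1532 0.1268] q [-0.05 -0.35  2.33  0.44  0.6  -2.28] f [ 0.64 -0.41 -0.82] op 0.616
tip [0.4614 0.1458 0.1546]
row [-0.1992, -0.0191, -0.0267, 0.0069, -0.1321, 0.179]
```

Emit:
carry_out([
  [[50,-0.012,-0.002,-0.008,0,-0.01,0.01],[50,-0.04,-0.005,-0.015,0.001,-0.03,0.04],[50,-0.075,-0.008,-0.02,0.003,-0.05,0.07],[50,-0.11,-0.012,-0.024,0.004,-0.075,0.1],[50,-0.145,-0.015,-0.026,0.005,-0.1,0.135],[50,-0.175,-0.017,-0.027,0.006,-0.118,0.16],[50,-0.192,-0.019,-0.027,0.007,-0.128,0.174],[50,-0.199,-0.019,-0.027,0.007,-0.132,0.179]],
])

```text
time: 7.0
eef_pos: [0.5225, -0.0459, 0.1334]
ee_rot: [1.739, 1.994, 0.661]
force: [-0.8, 0.5, -1.3]
opening: 0.615
```

Emit:
carry_out([
  [[50,0,0,0,0,0,0],[50,0,0,0,0,0,0],[50,0,0,0,0,0,0]],
])

```text
time: 7.25
eef_pos: [0.5214, -0.042, 0.1336]
ee_rot: [1.735, 1.999, 0.664]
force: [0.3, 0.3, -2.1]
opening: 0.613
```

```bash
python3 - <<'E'
from h import *
for n in ('scene','top'):
    c=vision.calibration(n); im,d=vision.capture(n); P=cloud(c,d); hsv=cv2.cvtColor(im,cv2.COLOR_BGR2HSV)
    cv2.imwrite(f'pics/{n}4.png',im)
    q=P[(abs(P[...,0]-.51)<.09)&(abs(P[...,1]+.046)<.045)&(P[...,2]>.115)&(P[...,2]<.19)]
    b=P[(cv2.inRange(hsv,(3,90,30),(14,255,255))>0)&(abs(P[...,0]-.51)<.1)&(abs(P[...,1]+.046)<.07)]
    print(n,len(b),np.percentile(b[:,2],[1,50,99]).round(4),cv2.minAreaRect(b[:,:2].astype(np.float32)*1000))
s=arm.get_state();print(s['force'])
E
python3 g.py 8 37 .5017 -.0471 .125
```

```text
scene 1330 [0.1519 0.1566 0.1736] ((510.8790588378906, -55.05934524536133), (99.27017974853516, 186.27276611328125), 87.41975402832031)
top 1536 [0.151  0.1552 0.2652] ((528.6897583007812, -50.23491668701172), (89.03606414794922, 162.2637481689453), 73.7109146118164)
[-1.06438649  0.04711074 -0.92177802]
t 7.35 pos [ 0.5216 -0.042   0.1341] q [-0.53 -0.28  2.26  0.59  0.72 -2.6 ] f [-1.06  0.05 -0.92] op 0.618
tip [ 0.501  -0.0451  0.1622]
row [-0.0023, -0.0217, 0.0301, -0.0058, -0.0031, 0.0012]
```

Emit:
carry_out([
  [[50,-0.002,-0.005,0.007,-0.005,-0.003,0.001],[50,-0.002,-0.011,0.015,-0.005,-0.003,0.001],[50,-0.002,-0.016,0.021,-0.005,-0.003,0.001],[50,-0.002,-0.02,0.027,-0.005,-0.003,0.001],[50,-0.002,-0.024,0.032,-0.005,-0.003,0.001],[50,-0.002,-0.0265,0.036,-0.005,-0.003,0.001],[50,-0.002,-0.029,0.039,-0.005,-0.003,0.001],[50,-0.002,-0.029,0.039,-0.005,-0.003,0.001]],
])

```text
time: 8.02
eef_pos: [0.5221, -0.0451, 0.0852]
ee_rot: [1.734, 1.991, 0.665]
force: [-0.5, 0.1, 0.6]
opening: 0.614
```

Emit:
carry_out([
  [[50,0,0,0,0,0,0],[50,0,0,0,0,0,0],[50,0,0,0,0,0,0],[50,0,0,0,0,0,0],[50,0,0,0,0,0,0]],
])

```text
time: 8.43
eef_pos: [0.5228, -0.0456, 0.0865]
ee_rot: [1.732, 1.99, 0.665]
force: [-0.1, 0.7, 0.1]
opening: 0.613
```

```bash
python3 - <<'E'
from h import *
c=vision.calibration('scene'); im,d=vision.capture('scene'); P=cloud(c,d)
cv2.imwrite('pics/v5.png',cv2.resize(im[170:310,230:370],(560,560),interpolation=2))
hsv=cv2.cvtColor(im,cv2.COLOR_BGR2HSV)
b=P[(cv2.inRange(hsv,(3,90,30),(14,255,255))>0)&(abs(P[...,0]-.51)<.06)&(abs(P[...,1]+.046)<.025)]; print(len(b),np.percentile(b[:,2],[5,50,95]))
E
python3 g.py 8 37 .5017 -.0471 .11
```

```text
1004 [0.10627104 0.10889092 0.12302987]
t 8.48 pos [ 0.5228 -0.0456  0.0864] q [-0.53 -0.17  2.3   0.72  0.6  -2.76] f [ 0.46  0.53 -1.62] op 0.618
tip [ 0.5019 -0.0485  0.1144]
row [0.0015, -0.0027, 0.0035, 0.0005, 0.0021, -0.0008]
```

View pics/v5.png

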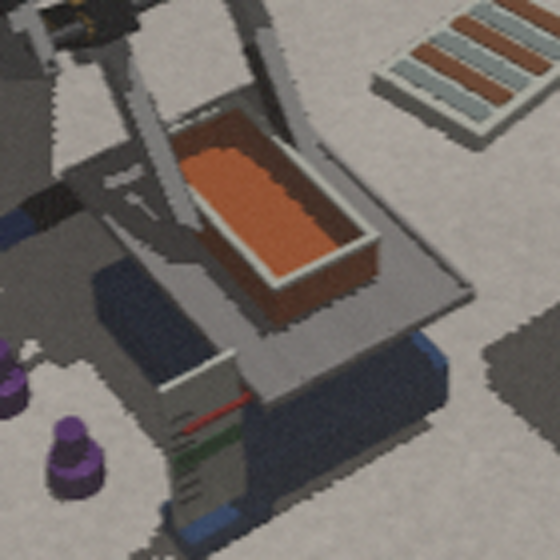

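Tray is flat on the pan, about centred. The pointer at crop (215,413) has begun to sink and is still above the green band. Releasing.

Emit:
carry_out([
  [[85,0,0,0,0,0,0],[85,0,0,0,0,0,0],[85,0,0,0,0,0,0],[85,0,0,0,0,0,0],[85,0,0,0,0,0,0],[85,0,0,0,0,0,0],[85,0,0,0,0,0,0],[85,0,0,0,0,0,0]],
])

```text
time: 9.15
eef_pos: [0.5225, -0.0454, 0.086]
ee_rot: [1.733, 1.99, 0.665]
force: [-0.7, 0.8, -0.2]
opening: 0.848
```

Emit:
carry_out([
  [[85,0,0,-0.01,0,0,0],[85,0,0,-0.025,0,0,0],[85,0,0,-0.045,0,0,0],[85,0,0,-0.07,0,0,0],[85,0,0,-0.095,0,0,0],[85,0,0,-0.11,0,0,0],[85,0,0,-0.12,0,0,0],[85,0,0,-0.12,0,0,0]],
])

```text
time: 9.82
eef_pos: [0.4515, -0.0566, 0.1844]
ee_rot: [1.729, 1.986, 0.664]
force: [0.7, -1.1, 0.1]
opening: 0.849
```

```bash
cat > pan.py <<'E'
from h import *
for n in ('scene','top'):
    c=vision.calibration(n); im,d=vision.capture(n); P=cloud(c,d); cv2.imwrite(f'pics/{n}_p.png',im)
    hsv=cv2.cvtColor(im,cv2.COLOR_BGR2HSV)
    org=cv2.inRange(hsv,(3,90,25),(14,255,255))>0
    near=(abs(P[...,0]-.51)<.12)&(abs(P[...,1]+.046)<.09)
    f=P[org&near&(P[...,2]>.06)]; print(n,'orange z',np.percentile(f[:,2],[5,50,95]).round(4),len(f))
    # rim band: top 4 mm of tray
    zr=np.percentile(f[:,2],40)+.022
    # pan surface: grey low saturation in pan area away from tray
    a=np.radians(8); lx=(P[...,0]-.5096)*np.cos(a)+(P[...,1]+.046)*np.sin(a); ly=-(P[...,0]-.5096)*np.sin(a)+(P[...,1]+.046)*np.cos(a)
    m=(abs(lx)<.085)&(abs(ly)<.054)&((abs(lx)>.068)|(abs(ly)>.042))&(P[...,2]>.03)&(P[...,2]<.11)&(hsv[...,1]<60)
    print('  pan z med',np.median(P[m][:,2]).round(4),m.sum())
    t=P[near&(P[...,2]>np.median(P[m][:,2])+.027)&(P[...,2]<np.median(P[m][:,2])+.037)]; print('  rim',len(t),cv2.minAreaRect(t[:,:2].astype(np.float32)*1000) if len(t) else 0)
    for nm,lo,hi in (('red',(172,110,60),(180,255,255)),('red0',(0,130,60),(3,255,255)),('green',(40,60,20),(85,255,255))):
        k=P[(cv2.inRange(hsv,lo,hi)>0)&(np.hypot(P[...,0]-.595,P[...,1]+.117)<.05)&(P[...,2]>.03)]
        if len(k)>3: print('  ',nm,len(k),np.percentile(k[:,2],[5,50,95]).round(4))
E
python3 pan.py; python3 g.py 8 10 .45 -.15 .2
```

```text
scene orange z [0.1026 0.106  0.1199] 1334
  pan z med 0.0939 1628
  rim 569 ((522.3032836914062, -81.38069915771484), (139.85232543945312, 130.02008056640625), 8.614160537719727)
   red0 28 [0.0896 0.091  0.0926]
   green 12 [0.0658 0.0702 0.074 ]
top orange z [0.1016 0.1043 0.107 ] 1467
  pan z med 0.0943 1709
  rim 488 ((522.9765625, -80.0930404663086), (137.15805053710938, 126.67159271240234), 7.911612033843994)
   red0 19 [0.0877 0.0915 0.094 ]
t 9.92 pos [ 0.4511 -0.0556  0.1821] q [-0.72 -0.57  2.33  0.57  1.01 -2.65] f [ 0.13 -0.16  0.14] op 0.845
tip [ 0.4302 -0.0584  0.21  ]
row [-0.0933, -0.0164, 0.0086, 0.4717, 0.0025, -0.0015]
```

Tray released. The pan sank from 105 to about 94 mm, so the tray is about 90 g. Two weights should then give about 30.5 mm, while one would give only 21 mm. Now for the weights.

```bash
python3 g.py -82 0 .4745 -.2785 .15
```

```text
t 9.92 pos [ 0.4511 -0.0556  0.1821] q [-0.72 -0.57  2.33  0.57  1.01 -2.65] f [ 0.13 -0.16  0.14] op 0.845
tip [ 0.4302 -0.0584  0.21  ]
row [-0.2239, -0.0464, 0.0494, 0.5077, -0.504, 1.5092]
```

Emit:
carry_out([
  [[43,-0.224,-0.046,0.049,0.508,-0.504,1.509],[43,-0.224,-0.046,0.049,0.508,-0.504,1.509],[43,-0.224,-0.046,0.049,0.508,-0.504,1.509],[43,-0.224,-0.046,0.049,0.508,-0.504,1.509],[43,-0.224,-0.046,0.049,0.508,-0.504,1.509],[43,-0.224,-0.046,0.049,0.508,-0.504,1.509],[43,-0.224,-0.046,0.049,0.508,-0.504,1.509],[43,-0.224,-0.046,0.049,0.508,-0.504,1.509]],
])

```text
time: 10.58
eef_pos: [0.4738, -0.2783, 0.112]
ee_rot: [2.738, 1.081, 0.313]
force: [0.4, 0.3, -0.4]
opening: 0.429
```

```bash
python3 g.py -82 0 .4745 -.2785 .15
```

```text
t 10.58 pos [ 0.4738 -0.2783  0.112 ] q [-0.77  0.01  1.92  0.14  0.96 -1.59] f [ 0.45  0.3  -0.37] op 0.429
tip [ 0.4647 -0.2751  0.1456]
row [0.0007, 0.0013, -0.0027, 0.1988, -0.2009, 0.6081]
```

Emit:
carry_out([
  [[43,0.001,0.001,-0.003,0.199,-0.201,0.608],[43,0.001,0.001,-0.003,0.199,-0.201,0.608],[43,0.001,0.001,-0.003,0.199,-0.201,0.608],[43,0.001,0.001,-0.003,0.199,-0.201,0.608],[43,0.001,0.001,-0.003,0.199,-0.201,0.608],[43,0.001,0.001,-0.003,0.199,-0.201,0.608],[43,0.001,0.001,-0.003,0.199,-0.201,0.608],[43,0.001,0.001,-0.003,0.199,-0.201,0.608]],
])

```text
time: 11.25
eef_pos: [0.475, -0.277, 0.1164]
ee_rot: [3.13, 0.234, 0.005]
force: [0.4, 0.3, 0.5]
opening: 0.428
```

```bash
python3 - <<'E'
from h import *
c=vision.calibration('wrist'); im,d=vision.capture('wrist'); P=cloud(c,d); hsv=cv2.cvtColor(im,cv2.COLOR_BGR2HSV)
m=cv2.inRange(hsv,(10,90,50),(26,255,255)); k,lab,st,ce=cv2.connectedComponentsWithStats(m)
for i in range(1,k):
    if st[i,4]>40:
        q=P[lab==i]; q=q[(q[:,2]>.037)&(q[:,2]<.05)]
        if len(q)>10: print(ce[i].round(),st[i,4],q.mean(0).round(4),((q[:,:2].min(0)+q[:,:2].max(0))/2).round(4))
# finger tips in tool frame
s=arm.get_state(); T=(P-s['eef_pos'])@R.from_rotvec(s['ee_rot']).as_matrix()
f=T[(abs(T[...,0])>.015)&(abs(T[...,0])<.035)&(abs(T[...,1])<.02)&(T[...,2]>-.1)&(T[...,2]<.05)]; print('tip z',np.percentile(f[:,2],[50,99,100]))
E
python3 g.py -82 0 .4745 -.2785 .028
```

```text
[320. 239.] 934 [ 0.474  -0.277   0.0441] [ 0.4741 -0.2778]
[392. 282.] 952 [ 0.5449 -0.3083  0.0438] [ 0.5457 -0.3092]
[317. 312.] 877 [ 0.4815 -0.3486  0.0437] [ 0.4817 -0.3498]
[530. 336.] 1035 [ 0.6765 -0.3348  0.0437] [ 0.6852 -0.3417]
tip z [-0.0770626  -0.03561579 -0.03203845]
t 11.3 pos [ 0.4747 -0.2769  0.1167] q [-0.69  0.2   1.67  0.    1.27 -0.83] f [-0.51  0.22 -0.16] op 0.432
tip [ 0.4745 -0.2768  0.1517]
row [-0.0008, 0.0011, 0.1237, 0.0033, -0.0032, 0.009]
```

Emit:
carry_out([
  [[43,-0.001,0.001,0.025,0.003,-0.003,0.009],[43,-0.001,0.001,0.055,0.003,-0.003,0.009],[43,-0.001,0.001,0.08,0.003,-0.003,0.009],[43,-0.001,0.001,0.1,0.003,-0.003,0.009],[43,-0.001,0.001,0.113,0.003,-0.003,0.009],[43,-0.001,0.001,0.12,0.003,-0.003,0.009],[43,-0.001,0.001,0.123,0.003,-0.003,0.009],[43,-0.001,0.001,0.123,0.003,-0.003,0.009]],
])

```text
time: 11.97
eef_pos: [0.4745, -0.2792, -0.005]
ee_rot: [3.133, 0.217, 0.002]
force: [0.2, -0.4, 0.3]
opening: 0.432
```

Emit:
carry_out([
  [[8,0,0,0,0,0,0],[8,0,0,0,0,0,0],[8,0,0,0,0,0,0],[8,0,0,0,0,0,0],[8,0,0,0,0,0,0],[8,0,0,0,0,0,0]],
], squeeze=15)

```text
time: 12.47
eef_pos: [0.4754, -0.2801, -0.0038]
ee_rot: [3.131, 0.216, 0.005]
force: [-1.2, -1.0, 2.8]
opening: 0.163
```

Emit:
carry_out([
  [[8,0,0,-0.02,0,0,0],[8,0,0,-0.05,0,0,0],[8,0,0,-0.08,0,0,0],[8,0,0,-0.11,0,0,0],[8,0,0,-0.14,0,0,0],[8,0,0,-0.155,0,0,0],[8,0,0,-0.16,0,0,0]],
])

```text
time: 13.05
eef_pos: [0.4766, -0.2808, 0.1594]
ee_rot: [3.127, 0.216, 0.011]
force: [-0.9, 0.1, -0.7]
opening: 0.161
```

```bash
cat > tray.py <<'E'
from h import *
# tray floor centre from top camera: orange at floor height, and inner edges
c=vision.calibration('top'); im,d=vision.capture('top'); P=cloud(c,d); hsv=cv2.cvtColor(im,cv2.COLOR_BGR2HSV)
m=(cv2.inRange(hsv,(3,90,25),(16,255,255))>0)&(abs(P[...,0]-.51)<.1)&(abs(P[...,1]+.046)<.07)
f=P[m]; z=np.median(f[:,2]); print('floor z',z.round(4),len(f)); k=f[abs(f[:,2]-z)<.006]; print(cv2.minAreaRect(k[:,:2].astype(np.float32)*1000))
E
python3 tray.py; python3 g.py -82 0 .49 -.05 .2
```

```text
floor z 0.1043 1467
((511.1636657714844, -47.96290588378906), (111.1705551147461, 49.29404067993164), 7.919205665588379)
t 13.1 pos [ 0.4761 -0.2804  0.1584] q [-0.69  0.16  1.62 -0.    1.35 -0.83] f [0.62 0.72 0.43] op 0.156
tip [ 0.4759 -0.2802  0.1934]
row [0.0455, -0.2262, -0.0078, 0.0061, -0.0055, -0.0018]
```

```bash
python3 g.py -82 0 .537 -.0444 .195
```

```text
t 13.1 pos [ 0.4761 -0.2804  0.1584] q [-0.69  0.16  1.62 -0.    1.35 -0.83] f [0.62 0.72 0.43] op 0.156
tip [ 0.4759 -0.2802  0.1934]
row [0.0927, -0.2254, -0.0025, 0.0061, -0.0055, -0.0018]
```

Emit:
carry_out([
  [[8,0.006,-0.015,-0.003,0.003,-0.003,0],[8,0.02,-0.048,-0.003,0.006,-0.005,-0.002],[8,0.035,-0.085,-0.003,0.006,-0.005,-0.002],[8,0.05,-0.122,-0.003,0.006,-0.005,-0.002],[8,0.065,-0.158,-0.003,0.006,-0.005,-0.002],[8,0.08,-0.192,-0.003,0.006,-0.005,-0.002],[8,0.09,-0.215,-0.003,0.006,-0.005,-0.002],[8,0.093,-0.225,-0.003,0.006,-0.005,-0.002]],
])

```text
time: 13.77
eef_pos: [0.5348, -0.0398, 0.1557]
ee_rot: [-3.128, -0.225, 0.011]
force: [-0.2, -0.7, -0.5]
opening: 0.157
```

Emit:
carry_out([
  [[8,0,0,0,0,0,0],[8,0,0,0,0,0,0],[8,0,0,0,0,0,0]],
])

```text
time: 14.02
eef_pos: [0.5351, -0.0448, 0.1572]
ee_rot: [-3.131, -0.217, 0.008]
force: [0.0, -0.3, -0.5]
opening: 0.16
```

```bash
python3 g.py -82 0 .537 -.0444 .127
```

```text
t 14.02 pos [ 0.5351 -0.0448  0.1572] q [-0.25  0.14  1.65  0.    1.36 -0.38] f [ 0.02 -0.31 -0.53] op 0.16
tip [ 0.5353 -0.0449  0.1922]
row [0.0023, 0.0, 0.0652, -0.0035, 0.0049, -0.0011]
```

Lower, release, and go back up.

Emit:
carry_out([
  [[8,0.001,0,0.012,-0.003,0.005,0],[8,0.002,0,0.028,-0.003,0.005,0],[8,0.002,0,0.042,-0.003,0.005,0],[8,0.002,0,0.052,-0.003,0.005,0],[8,0.002,0,0.058,-0.003,0.005,0],[8,0.002,0,0.062,-0.003,0.005,0],[8,0.002,0,0.066,-0.003,0.005,0],[8,0.002,0,0.066,-0.003,0.005,0]],
])

```text
time: 14.68
eef_pos: [0.5375, -0.0435, 0.0918]
ee_rot: [-3.133, -0.218, -0.002]
force: [0.3, -0.3, -0.3]
opening: 0.16
```

Emit:
carry_out([
  [[35,0,0,0,0,0,0],[35,0,0,0,0,0,0],[35,0,0,0,0,0,0],[35,0,0,0,0,0,0],[35,0,0,0,0,0,0],[35,0,0,0,0,0,0]],
])

```text
time: 15.18
eef_pos: [0.5378, -0.0431, 0.0924]
ee_rot: [-3.133, -0.219, -0.004]
force: [-0.4, 0.0, -0.5]
opening: 0.346
```

Emit:
carry_out([
  [[40,0,0,-0.01,0,0,0],[40,0,0,-0.025,0,0,0],[40,0,0,-0.045,0,0,0],[40,0,0,-0.065,0,0,0],[40,0,0,-0.08,0,0,0],[40,0,0,-0.085,0,0,0]],
])

```text
time: 15.68
eef_pos: [0.5396, -0.0437, 0.1811]
ee_rot: [3.133, 0.219, 0.012]
force: [0.7, -0.1, 0.3]
opening: 0.398
```

```bash
python3 g.py -82 0 .5457 -.3093 .15; python3 pan.py; python3 - <<'E'
import cv2,numpy as np
a=cv2.imread('pics/scene_p.png')[170:310,230:370]; b=cv2.imread('pics/top_p.png')[200:340,280:420]
cv2.imwrite('pics/v6.png',np.hstack([cv2.resize(x,(400,400),interpolation=2) for x in (a,b)]))
E
```

```text
t 15.68 pos [ 0.5396 -0.0437  0.1811] q [-0.24  0.12  1.62  0.    1.39 -0.38] f [ 0.73 -0.09  0.27] op 0.398
tip [ 0.5393 -0.0437  0.2161]
row [-0.0315, 0.2638, 0.0662, 0.0016, -0.0076, 0.0001]
scene orange z [0.0928 0.0972 0.1115] 1125
  pan z med 0.0843 1472
  rim 703 ((522.2042846679688, -80.95525360107422), (140.847412109375, 130.11282348632812), 8.138550758361816)
   red0 10 [0.0803 0.0814 0.0831]
   green 67 [0.0644 0.5301 0.5494]
top orange z [0.0917 0.0947 0.0975] 136
  pan z med 0.0845 876
  rim 121 ((485.8811950683594, -50.856353759765625), (71.58346557617188, 58.38278579711914), 7.8734588623046875)
```

View pics/v6.png

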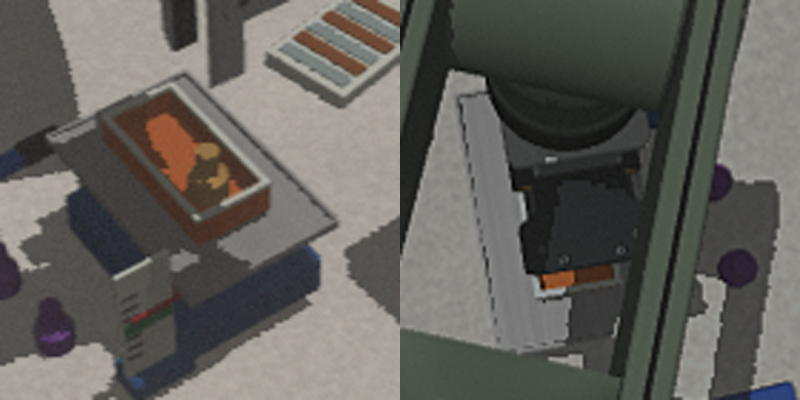

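The first weight stands upright in the far half of the tray, at crop (205,175). The pan has sunk 20.6 mm and the pointer is just above the band, so a second weight is needed.

Emit:
carry_out([
  [[43,-0.005,0.03,0,0,-0.007,0],[43,-0.01,0.07,0,0,-0.007,0],[43,-0.014,0.11,0,0,-0.007,0],[43,-0.019,0.15,0,0,-0.007,0],[43,-0.024,0.19,0.02,0.001,-0.007,0],[43,-0.028,0.225,0.045,0.001,-0.007,0],[43,-0.031,0.25,0.06,0.001,-0.007,0],[43,-0.0315,0.264,0.066,0.001,-0.007,0]],
])

```text
time: 16.45
eef_pos: [0.5396, -0.3106, 0.1056]
ee_rot: [-3.128, -0.214, 0.019]
force: [0.0, 0.0, -0.9]
opening: 0.433
```

Emit:
carry_out([
  [[43,0,0,0,0,0,0],[43,0,0,0,0,0,0],[43,0,0,0,0,0,0]],
])

```text
time: 16.7
eef_pos: [0.5438, -0.3076, 0.1117]
ee_rot: [-3.132, -0.221, 0.007]
force: [0.4, 0.0, -0.7]
opening: 0.429
```

```bash
python3 - <<'E'
from h import *
c=vision.calibration('wrist'); im,d=vision.capture('wrist'); P=cloud(c,d); hsv=cv2.cvtColor(im,cv2.COLOR_BGR2HSV)
m=cv2.inRange(hsv,(10,90,50),(26,255,255)); k,lab,st,ce=cv2.connectedComponentsWithStats(m)
for i in range(1,k):
    if st[i,4]>40:
        q=P[lab==i]; q=q[(q[:,2]>.037)&(q[:,2]<.05)]
        if len(q)>10: print(ce[i].round(),st[i,4],q.mean(0).round(4),((q[:,:2].min(0)+q[:,:2].max(0))/2).round(4))
E
python3 g.py -82 0 .5455 -.3093 .029
```

```text
[323. 242.] 961 [ 0.5454 -0.3085  0.0443] [ 0.5457 -0.3092]
[248. 276.] 956 [ 0.4823 -0.3491  0.044 ] [ 0.4821 -0.3499]
[471. 298.] 968 [ 0.6768 -0.3343  0.0438] [ 0.6856 -0.342 ]
t 16.75 pos [ 0.5441 -0.3075  0.1123] q [-0.65  0.36  1.47 -0.    1.31 -0.79] f [0.05 0.95 0.27] op 0.432
tip [ 0.5443 -0.3075  0.1473]
row [0.0015, 0.0021, 0.1183, -0.001, 0.0036, 0.002]
```

Emit:
carry_out([
  [[43,0.001,0.001,0.02,0,0.003,0.002],[43,0.001,0.002,0.05,0,0.003,0.002],[43,0.001,0.002,0.075,0,0.003,0.002],[43,0.001,0.002,0.095,0,0.003,0.002],[43,0.001,0.002,0.108,0,0.003,0.002],[43,0.001,0.002,0.115,0,0.003,0.002],[43,0.001,0.002,0.118,0,0.003,0.002],[43,0.001,0.002,0.118,0,0.003,0.002]],
])

```text
time: 17.42
eef_pos: [0.5444, -0.3104, -0.0065]
ee_rot: [-3.133, -0.217, 0.002]
force: [0.3, 0.2, 0.5]
opening: 0.428
```

Emit:
carry_out([
  [[8,0,0,0,0,0,0],[8,0,0,0,0,0,0],[8,0,0,0,0,0,0],[8,0,0,0,0,0,0],[8,0,0,0,0,0,0],[8,0,0,0,0,0,0]],
])

```text
time: 17.92
eef_pos: [0.5444, -0.3112, -0.0063]
ee_rot: [-3.134, -0.216, 0.001]
force: [1.3, 0.1, 3.1]
opening: 0.158
```

Emit:
carry_out([
  [[8,0,0,-0.02,0,0,0],[8,0,0,-0.05,0,0,0],[8,0,0,-0.08,0,0,0],[8,0,0,-0.11,0,0,0],[8,0,0,-0.14,0,0,0],[8,0,0,-0.158,0,0,0],[8,0,0,-0.165,0,0,0],[8,0,0,-0.165,0,0,0]],
])

```text
time: 18.58
eef_pos: [0.5452, -0.3118, 0.1601]
ee_rot: [3.133, 0.216, 0.001]
force: [0.1, -0.4, -1.2]
opening: 0.159
```

```bash
python3 tray.py; python3 g.py -82 0 .4854 -.0516 .195
```

```text
floor z 0.0946 1263
((523.6976928710938, -63.98326110839844), (131.85012817382812, 84.45162200927734), 7.594024658203125)
t 18.63 pos [ 0.5441 -0.311   0.1578] q [-0.66  0.33  1.42 -0.    1.4  -0.79] f [ 0.45  0.29 -1.51] op 0.157
tip [ 0.5442 -0.311   0.1928]
row [-0.0226, -0.265, -0.0018, -0.0014, 0.0019, -0.002]
```

```bash
python3 g.py -82 0 .4894 -.051 .195
```

```text
t 18.63 pos [ 0.5441 -0.311   0.1578] q [-0.66  0.33  1.42 -0.    1.4  -0.79] f [ 0.45  0.29 -1.51] op 0.157
tip [ 0.5442 -0.311   0.1928]
row [-0.0185, -0.265, -0.0018, -0.0014, 0.0019, -0.002]
```

Emit:
carry_out([
  [[8,-0.002,-0.02,-0.003,0,0.001,0],[8,-0.005,-0.055,-0.003,0,0.002,-0.002],[8,-0.008,-0.095,-0.003,0,0.002,-0.002],[8,-0.011,-0.135,-0.003,-0.001,0.002,-0.002],[8,-0.014,-0.175,-0.003,-0.001,0.002,-0.002],[8,-0.017,-0.215,-0.003,-0.001,0.002,-0.002],[8,-0.0185,-0.245,-0.003,-0.001,0.002,-0.002],[8,-0.0187,-0.265,-0.003,-0.001,0.002,-0.002]],
])

```text
time: 19.3
eef_pos: [0.4859, -0.0475, 0.1583]
ee_rot: [-3.13, -0.222, 0.009]
force: [0.2, 0.4, -1.8]
opening: 0.161
```

Emit:
carry_out([
  [[8,0,0,0,0,0,0],[8,0,0,0,0,0,0],[8,0,0,0,0,0,0]],
])

```text
time: 19.55
eef_pos: [0.4885, -0.0514, 0.1599]
ee_rot: [-3.133, -0.219, 0.004]
force: [0.5, -0.1, -1.6]
opening: 0.163
```

```bash
python3 g.py -82 0 .4894 -.051 .116
```

```text
t 19.55 pos [ 0.4885 -0.0514  0.1599] q [-0.28  0.04  1.75 -0.    1.35 -0.42] f [ 0.48 -0.06 -1.57] op 0.163
tip [ 0.4886 -0.0514  0.1949]
row [0.0012, -0.0002, 0.0789, -0.0011, 0.0027, 0.0]
```

Emit:
carry_out([
  [[8,0.001,0,0.015,-0.001,0.002,0],[8,0.001,0,0.035,-0.001,0.002,0],[8,0.001,0,0.05,-0.001,0.002,0],[8,0.001,0,0.062,-0.001,0.002,0],[8,0.001,0,0.07,-0.001,0.002,0],[8,0.001,0,0.075,-0.001,0.002,0],[8,0.001,0,0.079,-0.001,0.002,0],[8,0.001,0,0.079,-0.001,0.002,0]],
])

```text
time: 20.22
eef_pos: [0.4899, -0.0513, 0.0817]
ee_rot: [-3.134, -0.218, -0.001]
force: [0.0, 0.1, -1.3]
opening: 0.157
```

Emit:
carry_out([
  [[30,0,0,0,0,0,0],[30,0,0,0,0,0,0],[30,0,0,0,0,0,0],[30,0,0,0,0,0,0],[30,0,0,0,0,0,0],[30,0,0,0,0,0,0]],
])

```text
time: 20.72
eef_pos: [0.4905, -0.0508, 0.0827]
ee_rot: [3.134, 0.219, 0.004]
force: [0.1, 0.2, 0.3]
opening: 0.298
```

Emit:
carry_out([
  [[30,0,0,-0.01,0,0,0],[30,0,0,-0.025,0,0,0],[30,0,0,-0.045,0,0,0],[30,0,0,-0.07,0,0,0],[30,0,0,-0.09,0,0,0],[30,0,-0.04,-0.09,0,0,0],[30,0,-0.08,-0.09,0,0,0],[30,0,-0.12,-0.09,0,0,0]],
])

```text
time: 21.38
eef_pos: [0.4739, 0.0687, 0.174]
ee_rot: [3.134, 0.215, 0.007]
force: [-0.0, -0.6, -0.2]
opening: 0.297
```

Emit:
carry_out([
  [[30,0,0,0,0,0,0],[30,0,-0.02,0,0,0,0],[30,0,-0.02,0,0,0,0],[30,0,-0.02,0,0,0,0],[30,0,-0.02,0,0,0,0],[30,0,-0.02,0,0,0,0],[30,0,-0.02,0,0,0,0],[30,0,-0.02,0,0,0,0]],
])

```text
time: 22.05
eef_pos: [0.4708, 0.087, 0.1723]
ee_rot: [3.134, 0.217, 0.003]
force: [0.8, 0.5, -1.3]
opening: 0.3
```

```bash
python3 g.py -82 0 .4894 -.051 .116;python3 pan.py; python3 - <<'E'
import cv2,numpy as np
s=cv2.imread('pics/scene_p.png'); t=cv2.imread('pics/top_p.png')
cv2.imwrite('pics/v7.png',np.hstack([cv2.resize(s[170:310,230:370],(400,400),interpolation=2),cv2.resize(t[150:390,190:430],(400,400),interpolation=2)]))
E
```

```text
t 22.05 pos [0.4708 0.087  0.1723] q [ 0.   -0.    1.77 -0.    1.37 -0.14] f [ 0.79  0.54 -1.34] op 0.3
tip [0.4707 0.087  0.2073]
row [-0.0007, 0.1392, 0.0914, 0.0004, -0.0017, -0.0014]
scene orange z [0.0827 0.0908 0.1025] 859
  pan z med 0.0745 1435
  rim 757 ((522.147216796875, -80.74980926513672), (142.75482177734375, 129.091796875), 7.496753215789795)
   red0 23 [0.0692 0.0713 0.0732]
   green 18 [0.0704 0.0734 0.0762]
top orange z [0.0819 0.0848 0.0878] 1079
  pan z med 0.0747 1707
  rim 597 ((521.4423217773438, -81.29006958007812), (134.02139282226562, 128.29942321777344), 7.867301940917969)
   red0 14 [0.0698 0.0711 0.0721]
   green 4 [0.0661 0.0678 0.0713]
```

View pics/v7.png

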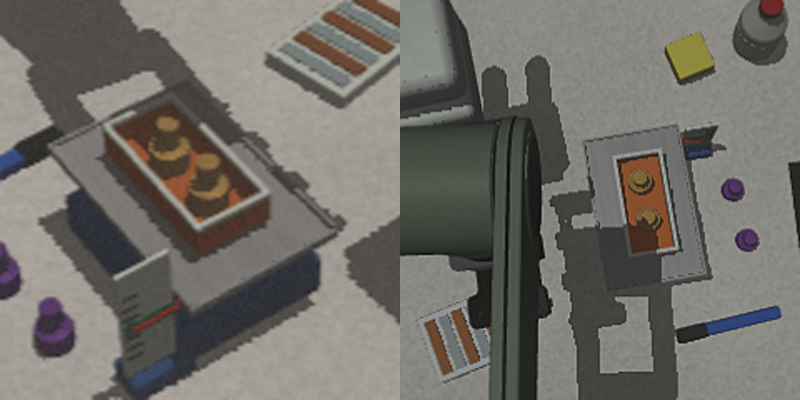

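Both weights stand upright in the tray. The pan has sunk about 30.4 mm and the pointer lies in the green band. One last check of the pile before handing in.

```bash
python3 - <<'E'
from h import *
c=vision.calibration('scene'); im,d=vision.capture('scene'); P=cloud(c,d).reshape(-1,3)
k=P[(np.hypot(P[:,0]-.6,P[:,1]-.2)<.08)&(P[:,2]>.05)&(P[:,2]<.066)]; print(len(k),cv2.minAreaRect(k[:,:2].astype(np.float32)*1000))
s=arm.get_state(); print(s['time'],s['force'],np.abs(s['qd']).max())
print(arm.finish_job())
E
```

```text
627 ((598.3477172851562, 202.61746215820312), (123.67015838623047, 65.38854217529297), 20.1951961517334)
22.2 [ 0.16035487 -0.20402653 -0.38236021] 0.004336534382396919
the job is handed in; nothing more can be done
None
```

I moved the top tray from the pile onto the scale pan, put two brass weights in it, and handed the job in at 22.2 s. No verdict is reported.

**Last checks**
- **Pan:** it has sunk about 30.4 mm by depth in two cameras, and the pointer looks inside the green band.
- **Tray and weights:** the tray lies flat about 3 mm from the pan's centre (measured before the weights went in). Both weights stand upright in it, and the third was not touched.
- **Other trays:** the lower pile is within about 2 mm of where it started.
- **Bystanders:** the arm stayed clear of them, but I did not measure each one afterwards.
- **Robot:** it stands clear of everything, with no significant force on the tool.

**What went wrong on the way:** the first grasp shut above the rim. The real fingertips turned out to lie about 35 mm behind the reported TCP, which disagrees with the description. I corrected for that offset, and the later grasps held first time.

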